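Free the pawn from the game box with the pusher

TASK

Pick up the wooden pusher and push its dowel squarely into the small hole in the sloping back of the closed game box until the spring catch lets go and the lid springs open. Lay the pusher back down flat on the table top, then take the pawn out of the box and stand it upright on the small chequered game board, wholly on the board. Leave the lid open and do not disturb the coasters or the bowl.

Things in the scene. Friction and masses are not known exactly. Their poses are not given: they have to be found in the camera images.
- gamebox: Light-wood box with a darker 10 thick lid, fixed. Origin on the table; footprint x -120 to +100, y -105 to +105, z up, 80 high without lid. Its -x side (towards the robot) is the sloping back: from x -120 at the table to x -64 at z 80. The far +x wall is 6 thick. Pawn's compartment: x -12 to +94, y -99 to +99, floor at z 8.
- gamebox_hole (a point): Centre of the mouth of the one round hole, on the outer sloping face at (-85, 0, 50) in the box frame. Hole 14 diameter, through the 20 thick back, square to the face: it runs in along box-frame direction (0.819, 0, -0.574), 35 degrees below level. The catch plate stands 24 in from the mouth.
- latch (a joint): Travel of the hidden spring catch along the hole's axis, m: 0 at rest, 0.012 pushed fully in. It frees the lid at about 0.007, i.e. with a tip about 31 mm behind the outer face (at full travel 36 mm). Pushing takes 3 N at first and about 8 N fully in; it springs back when let go.
- lid (a joint): Lid angle, rad: 0 closed, 1.85 fully open. Hinged along the box's far (+x) top edge; once the catch is free a spring lifts it fully open in 1 to 2 s, and it stays open, leaning away from the robot.
- lid_edge (a point): Middle of the lid's free (near) top edge; when closed at (-64, 0, 90) in the box frame. The open lid stands about 240 above the table along the far edge.
- pusher: Pusher lying on the table: a dark wooden square grip 60 x 20 x 20 with a light wooden dowel 8 in diameter sticking 80 out of its +x end. Origin at the centre of the grip's underside as it starts, x along the dowel, z up; 50 g.
- pusher_mid (a point): Centre of the pusher's square grip (10 above the table when lying).
- pusher_tip (a point): End of the dowel, 110 along +x from pusher_mid.
- pawn: Dark wooden pawn standing loose inside the closed box, out of sight until the lid is open: base 28 diameter and 14 high, waist 17, head 22 diameter from 40 to 52 above its foot, 58 tall; about 30 g. Origin at the centre of its underside, z up.
- board: Small chequered game board, fixed, 140 x 140 x 12. Origin at the centre of its underside; its top is at z 12.
- coasters: Stack of round cork coasters, 94 diameter, 38 high (bystander). Origin under its centre.
- basket: Light-wood bowl, 130 diameter, 50 high (bystander). Origin under its centre.
Mind the look-alikes: they are no part of the job. Several things look just like the board: the one meant starts farthest from the robot's base.

How it is judged:
On the way, in this order (a step that is already met when the one before it is completed fails the run):
1. the dowel, in the hole, presses the catch in (value of joint latch above 0.004 m and distance between pusher_tip and gamebox_hole below 0.045 m), for 0.05 s.
2. the lid has sprung open (value of joint lid above 1.4 rad), for 0.2 s.
3. the pusher lies on the table again with the pawn still in the box (height (world z) of pusher_mid below 0.016 m and contact force between the fingers and pusher below 0.05 N and linear speed of pusher below 0.02 m/s and horizontal distance between pawn and gamebox below 0.12 m), for 0.2 s.
At the end, for the whole second after the job is handed in: Lid open by more than 1.4 rad; pawn standing upright (within 0.12 rad) and at rest on the board's top, its centre within 60 mm of the board's centre along both board axes; pusher lying at rest on the table top (grip centre below 16 mm) (value of joint lid above 1.4 rad and x of pawn in the frame of board between -0.06 and 0.06 m and y of pawn in the frame of board between -0.06 and 0.06 m and z of pawn in the frame of board between 0.008 and 0.016 m and angle between pawn's own z axis and vertical below 0.12 rad and linear speed of each of pawn, pusher below 0.02 m/s and height (world z) of pusher_mid below 0.016 m); the robot touches nothing.
It fails at once if the coasters moved by more than 30 mm (distance of coasters from where it was at the start of the episode above 0.03 m).
It fails at once if the bowl moved by more than 30 mm (distance of basket from where it was at the start of the episode above 0.03 m).
It also fails if it takes over 61 s, if anything falls off the work surface, if the arm or the gripper's body presses on something with over 40 N, if the wrist force passes 120 N, or if a joint passes its speed limit or range.

ROBOT

A 7-joint arm with a two-finger parallel gripper is mounted at the origin on the work surface. World frame = base frame: x ahead of the robot, y to its left, z up, the work surface at z = 0. Lengths are in m, angles in rad, forces in N, time in s.
With the tool pointing down it reaches from about 0.4 to 0.85 m from the base axis. Payload 10.4 kg.
Tool frame: the origin (TCP) lies midway between the tips of the shut fingers; the grasp point (between the pads) lies 19 mm behind it; z points along the fingers, y is the line along which they close (so a half turn about z gives the same grasp; the last joint's range is limited). The gripper opens to 87 mm and grips with 3 to 60 N. Pads are 19 mm wide; open, the fingers measure 117 mm over their backs; the gripper's body (75 mm by 190 mm) begins 51 mm behind the grasp point.
Start: joints at [1.215, 0.332, -0.065, 1.46, 0.022, 1.35, -0.088], TCP at [0.204, -0.591, 0.223] pointing down, gripper open.
Joint ranges: [-2.6, 2.6], [-0.5, 2.12], [-1.47, 1.34], [0.16, 2.42], [-1.27, 4.41], [0.06, 2.06], [-2.6, 2.6]. Speed limits (rad/s): [2.22, 2.22, 2.79, 2.79, 3.14, 3.14, 3.14].

INTERFACE

Orientations are given as a unit quaternion [x, y, z, w].
In Python, from bench import r gives the robot as it stands.
- The arm moves only by the tool arm_command, never from a script. Its arguments are lists of equal length, an entry for each row: "xyz": the shift along the world's x, y, z in m, a list of three; "rot": the turn, a rotation vector about the world's x, y, z in rad, a list of three. In form: {"xyz": [[tx, ty, tz], ...], "rot": [[ax, ay, az], ...]}. A call has 1 to 20 rows; each row is the pose to reach, as a shift and turn from the pose commanded when the call began; what a row does not reach only later rows make up. A row lasts 1/12 s, in which the tool goes at most 41.7 mm and 7.16 degrees, less where a joint would pass 70% of its speed; a pose out of reach is approached as far as the arm can. A call with a gripper value outside its range is refused whole. "grip" is the opening, from 0 (shut) to 1 (fully open), set as the call begins (left out, the last holds). The fingers move at their own pace and stop on an object; "squeeze" is the grip in N (left out, the last holds). Time passes only in rows, so rows that repeat a pose let the fingers close. It gives the time, the measured TCP pose, the force, the opening and the grip force at its end, in the units of the state.
- r.read_state(): the state, without advancing time (a new reading comes with each control period).
- r.camera(name): name is "scene" or "top" or "wrist"; returns the picture (400x640x3 uint8, red, green, blue); there is no depth.
- r.camera_model(name): a dict with "fx", "fy", "cx", "cy" (pixels), "T" (4x4, takes a point from camera to world coordinates). Camera axes: x right, y up, looking along -z (the intrinsics and any distortion apply to the point x, -y, -z); pixel columns grow to the right and rows downward; lengths in m; the calibration is good to about 2 mm. The wrist camera is an equidistant fisheye: a pixel r from the principal point sees the ray r / f radians off the axis. A picture is of the moment at which its call begins: read the wrist's pose just before it. camera_model takes no time and is no camera call; for the wrist camera it gives the pose at the moment of the call.
- r.close_job(): hands the job in; it is judged then, once.
Trained networks look in the newest picture that a camera, given by its name, has taken for a name from the list of things; names that differ only in an ending like _2 or _b are one class to them, and where a whole thing is asked for, a point or a joint stands for the part that bears it (a point fixed in the world has none). Each returns a list of dicts, best first, with "conf" (0 to 1); they miss things now and then, are a little off and sometimes report something else, mostly with a low value. They report only what shows in the picture. A call takes as long as a camera call. They do not tell look-alikes from the thing itself.
- r.look_for(label, camera): "at" ([x, y, z] in m, in the coordinates of the camera as it stood for that picture, good to about 4 mm: the middle of the surface that is visible of it).
- r.spot_point(label, camera): "at" ([x, y, z] in m, in the coordinates of the camera as it stood for that picture, good to about 4 mm: a listed point, or the origin of a listed thing).
The state is a dict: "time": time; "joint_positions": joint angles; "joint_vel": joint speeds; "joint_torque": joint torques, N m; "ee_pos": TCP position; "eef_rot": TCP orientation; "ft_force": force on the tool from outside, world axes, zero at the start; "torque": the same for the moment, N m; "width": finger opening in m; "grip_force": force on a finger pad.
Only numpy, scipy, OpenCV 4.12 (cv2) and the standard library are available. Lean on these libraries where they do the work, as an engineer would, in place of code of your own. Each camera call takes 0.05 s, during which the arm holds its last target. There are 200 camera calls.

## Working session

There is one attempt and no reset: what is moved stays moved. The work goes in short steps, Python scripts to look and compute and a tool call to move; the robot and the scene stay as the last step left them, time stands still between calls to the robot, and variables do not carry over. Pictures are saved under pics/ and viewed, at most 10 in all, crops included, and the job is handed in when it is done.

Besides the shell and the picture viewer there is one more tool, called after "Call:" in YAML: its name, and indented under it one key for each argument. arm_command: Moves the arm, as the interface text tells. Its arguments: {"type":"object","properties":{"xyz":{"type":"array"},"rot":{"type":"array"},"grip":{"type":"number"},"squeeze":{"type":"number"}},"required":["xyz","rot"]}

```bash
mkdir -p pics; cat > h.py <<'E'
import numpy as np, cv2
from bench import r
from scipy.spatial.transform import Rotation as R
def look(cam,labels,fn='spot_point'):
    T=np.array(r.camera_model(cam)['T'])
    img=r.camera(cam)
    for l in labels:
        f=fn if not l.startswith('*') else 'look_for'
        for d in getattr(r,f)(l.strip('*'),cam):
            if d['conf']>.15:
                p=T@np.r_[d['at'],1]; print(cam,l,round(d['conf'],2),p[:3].round(4))
    return img
def save(img,n): cv2.imwrite('pics/'+n+'.png',img[:,:,::-1])
E
python3 - <<'E'
from h import *
L=['gamebox','gamebox_hole','lid_edge','pusher','pusher_mid','pusher_tip','board','coasters','basket']
a=look('scene',L); b=look('top',L)
save(a,'s0'); save(b,'t0')
s=r.read_state(); print(s['time'],s['ee_pos'],s['eef_rot'],s['width'])
for c in('scene','top'):print(r.camera_model(c))
E
```

```text
scene gamebox 0.58 [ 0.6194  0.0642 -0.0051]
scene lid_edge 0.93 [0.5549 0.057  0.091 ]
scene pusher 0.59 [ 0.4831  0.3436 -0.0028]
scene pusher_mid 0.43 [0.4784 0.3396 0.0087]
scene pusher_tip 0.67 [0.5825 0.3161 0.0096]
scene board 0.72 [0.5526 0.0551 0.0918]
scene board 0.67 [ 0.3669 -0.0856 -0.0021]
scene board 0.59 [ 0.4287 -0.3261 -0.0017]
scene board 0.55 [ 0.2021 -0.3793 -0.0072]
scene coasters 0.88 [ 0.6802 -0.3304 -0.0041]
scene basket 0.77 [0.7057 0.3385 0.    ]
top gamebox 0.87 [0.618  0.0614 0.001 ]
top gamebox_hole 0.93 [0.5345 0.0517 0.0504]
top lid_edge 0.66 [0.5541 0.0556 0.0935]
top pusher 0.68 [0.4785 0.3412 0.0034]
top pusher_mid 0.58 [0.485  0.3423 0.0083]
top pusher_tip 0.79 [0.5834 0.3101 0.012 ]
top board 0.97 [ 0.3681 -0.0941 -0.0005]
top board 0.91 [ 0.2005 -0.3808  0.0034]
top board 0.61 [ 0.436  -0.3308  0.0007]
top board 0.46 [0.5311 0.0502 0.047 ]
top coasters 0.87 [ 0.677  -0.3321  0.0024]
top coasters 0.5 [0.4793 0.3387 0.0046]
top basket 0.75 [ 0.7037  0.339  -0.0018]
1.0 [ 0.20421621 -0.59073082  0.22256369] [9.86184941e-01 1.65647996e-01 1.94467346e-05 4.94488583e-05] 0.0868825404883118
{'fx': 447.1510256920819, 'fy': 447.1510256920819, 'cx': 317.73937390566914, 'cy': 203.08204130493596, 'T': array([[-0.15472211, -0.6184993 ,  0.77040229,  1.56498386],
       [ 0.98780656, -0.0831929 ,  0.13159458,  0.18852039],
       [-0.01729915,  0.78136903,  0.62382945,  0.98863779],
       [ 0.        ,  0.        ,  0.        ,  1.        ]])}
{'fx': 364.6039584224706, 'fy': 364.6039584224706, 'cx': 321.84833975303997, 'cy': 202.82822478311505, 'T': array([[-0.00683054,  0.9935786 , -0.11293765,  0.34794282],
       [-0.9998758 , -0.00839031, -0.01334134, -0.01348601],
       [-0.01420326,  0.1128325 ,  0.9935125 ,  0.99108753],
       [ 0.        ,  0.        ,  0.        ,  1.        ]])}
```

View pics/t0.png

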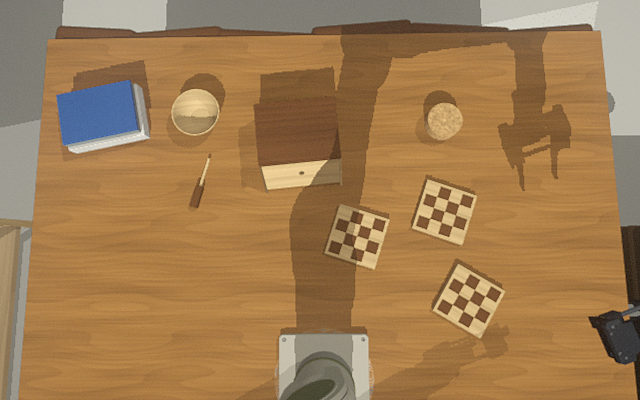

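View pics/s0.png

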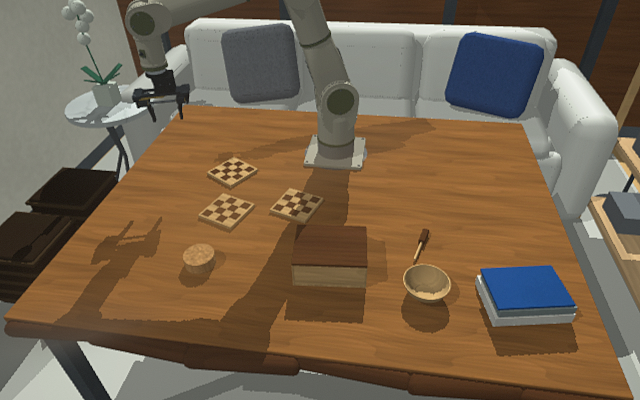

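The top picture shows the box at about (298,140) with its hole at (302,173). The pusher runs from (195,205) to its tip at (209,155). There are three boards, and the farthest from the base is at (444,210), world about (0.432,-0.329). I'll take one enlarged crop for the angles.

```bash
python3 - <<'E'
import cv2
a=cv2.imread('pics/t0.png')[90:215,180:350]
cv2.imwrite('pics/c0.png',cv2.resize(a,None,fx=4.6,fy=4.6,interpolation=cv2.INTER_CUBIC))
E
```

```text
(no output)
```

View pics/c0.png

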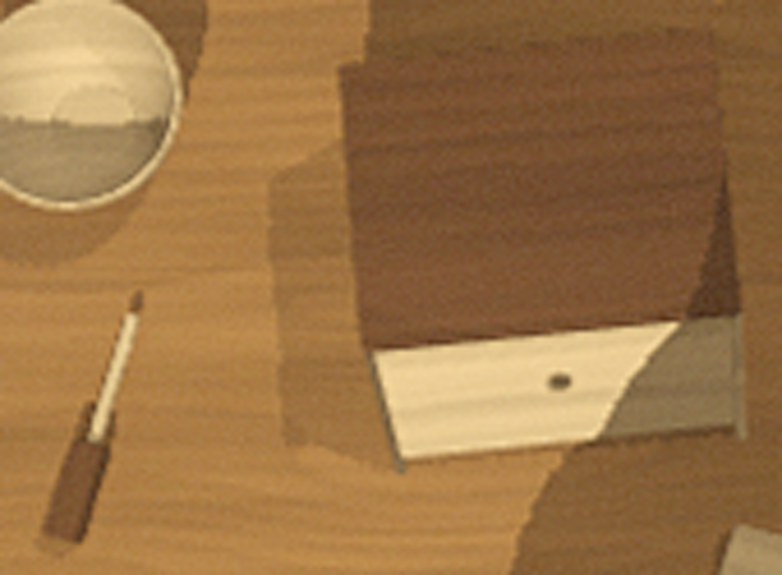

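```bash
cat >> h.py <<'E'
def ray(cam,u,v,z):
    m=r.camera_model(cam);T=np.array(m['T'])
    d=T[:3,:3]@np.array([(u-m['cx'])/m['fx'],-(v-m['cy'])/m['fy'],-1]);o=T[:3,3]
    return o+d*(z-o[2])/d[2]
E
python3 - <<'E'
from h import *
def c(u,v,z): return ray('top',180+u/4.6-.4,90+v/4.6-.4,z)
def yaw(d): return np.degrees(np.arctan2(d[1],d[0])).round(2)
A,B=c(368,350,.09),c(740,315,.09); print('lid',A,B,np.linalg.norm(A-B),yaw(A-B)-90)
C,D=c(402,464,0),c(742,434,0); print('bot',C,D,np.linalg.norm(C-D),yaw(C-D)-90)
F,G=c(345,65,.09),c(715,32,.09);print('far',F,G,np.linalg.norm(F-G),yaw(F-G)-90,np.linalg.norm(F-A),yaw(F-A))
print('hole',c(560,382,.05))
t,m,g=c(137,293,.012),c(97,440,.012),c(61,541,.02)
print('tip',t,m,g,np.linalg.norm(t-m),yaw(t-m),yaw(t-g))
E
```

```text
lid [0.5460041  0.15502662 0.09      ] [ 0.5635081 -0.0491058  0.09     ] 0.2048815217981992 4.900000000000006
bot [0.49611537 0.15059425 0.        ] [ 0.51241828 -0.05294413  0.        ] 0.20419024055541737 4.579999999999998
far [0.70852583 0.16995499 0.09      ] [ 0.7250986  -0.03717358  0.09      ] 0.20779052704049297 4.569999999999993 0.16320591067789228 5.25
hole [0.53511102 0.0524421  0.05      ]
tip [0.59932502 0.30887717 0.012     ] [0.51033909 0.33022162 0.012     ] [0.44940019 0.3467291  0.02      ] 0.09151001422789569 -13.49 -14.17
```

```bash
cat >> h.py <<'E'
def pose(yaw,tilt,roll=0):
    "tool x along yaw (deg), fingers pointing forward along it by tilt from straight down"
    y=np.radians(yaw);t=np.radians(tilt);u=np.array([np.cos(y),np.sin(y),0]);k=np.array([0,0,1.])
    z=np.sin(t)*u-np.cos(t)*k;x=np.cos(t)*u+np.sin(t)*k
    return R.from_matrix(np.c_[x,np.cross(z,x),z])
def rel(xyz,q):
    s=r.read_state();print(s['time'],'dxyz',(np.array(xyz)-s['ee_pos']).round(4),'rot',(q*R.from_quat(s['eef_rot']).inv()).as_rotvec().round(4))
E
python3 - <<'E'
from h import *
rel([.48,.34,.15],pose(-14.5,30))
E
```

```text
1.0 dxyz [ 0.2758  0.9307 -0.0726] rot [ 0.0213 -0.5306 -0.5723]
```

Call:
arm_command:
  xyz:
    - [0.04,0.01,0.01]
    - [0.08,0.02,0.03]
    - [0.12,0.04,0.04]
    - [0.16,0.06,0.05]
    - [0.19,0.09,0.05]
    - [0.22,0.13,0.05]
    - [0.25,0.17,0.05]
    - [0.27,0.21,0.05]
    - [0.28,0.25,0.05]
    - [0.28,0.29,0.05]
    - [0.28,0.33,0.05]
    - [0.28,0.37,0.05]
    - [0.28,0.41,0.05]
    - [0.28,0.45,0.05]
    - [0.28,0.49,0.05]
    - [0.28,0.53,0.05]
    - [0.28,0.57,0.05]
    - [0.28,0.61,0.05]
    - [0.28,0.65,0.05]
    - [0.28,0.69,0.05]
  rot:
    - [0,0,0]
    - [0,0,0]
    - [0,0,0]
    - [0,0,0]
    - [0,0,0]
    - [0,0,0]
    - [0,0,0]
    - [0,0,0]
    - [0,0,0]
    - [0,0,0]
    - [0.002,-0.05,-0.06]
    - [0.004,-0.11,-0.11]
    - [0.006,-0.16,-0.17]
    - [0.008,-0.21,-0.23]
    - [0.01,-0.27,-0.29]
    - [0.013,-0.32,-0.34]
    - [0.015,-0.37,-0.4]
    - [0.017,-0.42,-0.46]
    - [0.019,-0.48,-0.51]
    - [0.021,-0.53,-0.57]
  grip: 1

```text
time: 2.67
ee_pos: [0.4837, 0.0899, 0.2726]
eef_rot: [0.958, -0.121, 0.258, 0.033]
ft_force: [0.9, 0.5, 0.3]
width: 0.0869
grip_force: 0.0
```

```bash
python3 - <<'E'
from h import *
rel([.48,.34,.12],pose(-14.5,30))
s=r.read_state();print(s['ee_pos'],s['joint_positions'])
E
```

```text
2.6667 dxyz [-0.0037  0.2501 -0.1526] rot [ 0.001   0.0031 -0.0007]
[0.48366535 0.08994084 0.27261677] [ 0.59651702 -0.4328271  -0.85486229  2.07362572 -0.07761387  0.8963185
 -2.07607037]
```

Call:
arm_command:
  xyz:
    - [0,0.04,0]
    - [0,0.08,-0.01]
    - [0,0.12,-0.03]
    - [0,0.15,-0.05]
    - [0,0.18,-0.07]
    - [0,0.21,-0.09]
    - [0,0.235,-0.12]
    - [-0.004,0.25,-0.15]
    - [-0.004,0.25,-0.15]
    - [-0.004,0.25,-0.15]
  rot:
    - [0,0,0]
    - [0,0,0]
    - [0,0,0]
    - [0,0,0]
    - [0,0,0]
    - [0,0,0]
    - [0,0,0]
    - [0,0,0]
    - [0,0,0]
    - [0,0,0]

```text
time: 3.5
ee_pos: [0.4333, 0.2786, 0.1755]
eef_rot: [0.959, -0.116, 0.259, 0.02]
ft_force: [0.0, 0.7, 0.6]
width: 0.0871
grip_force: 0.0
```

```bash
python3 - <<'E'
from h import *
a=look('wrist',['pusher_mid','pusher_tip','pusher']); save(a,'w1')
rel([.48,.34,.008],pose(-14.5,30))
s=r.read_state();print(s['ee_pos'],s['joint_positions'])
E
```

```text
wrist pusher_mid 0.63 [0.4794 0.3377 0.0063]
wrist pusher_tip 0.83 [0.5848 0.3113 0.0081]
wrist pusher 0.84 [ 0.4799  0.3426 -0.0009]
3.7 dxyz [ 0.0455  0.0613 -0.1687] rot [-0.023   0.0074 -0.0172]
[0.43453412 0.27865927 0.17674367] [ 0.80401858 -0.49914281 -1.46779326  2.06356244 -0.1151295   0.79614556
 -2.48238146]
```

View pics/w1.png

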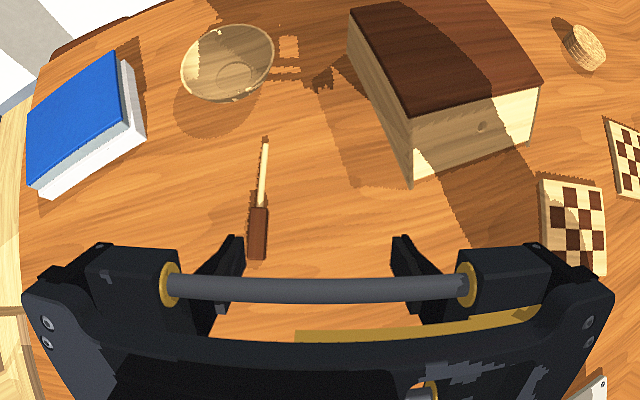

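The picture shows the pusher grip at about (257,235) between the open fingers, its tip at (266,140), with the hole at (482,126). The arm stopped at joint limits (j2, j3, j7), so I'll turn the gripper half a turn, which gives the same grasp in an easier posture.

```bash
python3 - <<'E'
from h import *
rel([.5,.25,.3],pose(60,0))
rel([.5,.3,.3],pose(160,0))
E
```

```text
3.7 dxyz [ 0.0655 -0.0287  0.1233] rot [-0.2452  0.507   1.258 ]
3.7 dxyz [0.0655 0.0213 0.1233] rot [-0.7665  0.1938  2.9339]
```

Call:
arm_command:
  xyz:
    - [0.05,-0.02,0.04]
    - [0.06,-0.03,0.08]
    - [0.06,-0.03,0.12]
    - [0.06,-0.03,0.12]
    - [0.06,-0.03,0.12]
    - [0.06,-0.03,0.12]
    - [0.06,-0.03,0.12]
    - [0.06,-0.03,0.12]
    - [0.06,-0.03,0.12]
    - [0.06,-0.03,0.12]
    - [0.06,-0.03,0.12]
    - [0.06,-0.03,0.12]
    - [0.06,-0.03,0.12]
    - [0.06,-0.03,0.12]
  rot:
    - [-0.02,0.05,0.12]
    - [-0.05,0.1,0.24]
    - [-0.07,0.15,0.37]
    - [-0.1,0.2,0.49]
    - [-0.12,0.25,0.61]
    - [-0.145,0.3,0.73]
    - [-0.17,0.35,0.86]
    - [-0.19,0.4,0.98]
    - [-0.22,0.45,1.1]
    - [-0.245,0.507,1.258]
    - [-0.245,0.507,1.258]
    - [-0.245,0.507,1.258]
    - [-0.245,0.507,1.258]
    - [-0.245,0.507,1.258]

```text
time: 4.87
ee_pos: [0.4942, 0.2487, 0.2964]
eef_rot: [0.867, 0.498, 0.001, 0.0]
ft_force: [0.2, 0.2, 0.3]
width: 0.0867
grip_force: 0.0
```

```bash
python3 - <<'E'
from h import *
rel([.5,.3,.2],pose(165.5,0))
rel([.48,.34,.12],pose(165.5,-30))
s=r.read_state();print(s['ee_pos'],s['joint_positions'])
E
```

```text
4.8667 dxyz [ 0.0058  0.0513 -0.0964] rot [-1.500e-03  4.000e-04  1.845e+00]
4.8667 dxyz [-0.0142  0.0913 -0.1764] rot [-0.5591 -0.2323  1.7969]
[0.49417564 0.24866064 0.29640044] [ 0.47538046  0.41711594 -1.33051385  1.48973566  0.40509531  1.54751527
 -1.3702824 ]
```

Call:
arm_command:
  xyz:
    - [0,0.01,0]
    - [0,0.02,0]
    - [0,0.03,0]
    - [0,0.04,0]
    - [0,0.05,0]
    - [0,0.05,0]
    - [0,0.05,0]
    - [0,0.05,-0.02]
    - [0,0.05,-0.03]
    - [0,0.05,-0.04]
    - [0,0.05,-0.05]
    - [0,0.05,-0.06]
    - [0,0.05,-0.07]
    - [0,0.05,-0.08]
    - [0,0.05,-0.1]
    - [0,0.05,-0.1]
  rot:
    - [0,0,0.124]
    - [0,0,0.248]
    - [0,0,0.372]
    - [0,0,0.496]
    - [0,0,0.62]
    - [0,0,0.744]
    - [0,0,0.868]
    - [0,0,0.99]
    - [0,0,1.11]
    - [0,0,1.23]
    - [0,0,1.35]
    - [0,0,1.47]
    - [0,0,1.59]
    - [0,0,1.71]
    - [0,0,1.83]
    - [0,0,1.845]

```text
time: 6.2
ee_pos: [0.4936, 0.2967, 0.194]
eef_rot: [0.123, 0.992, -0.001, 0.0]
ft_force: [-0.8, -0.5, -0.1]
width: 0.0869
grip_force: 0.0
```

```bash
python3 - <<'E'
from h import *
rel([.48,.34,.12],pose(165.5,-30))
s=r.read_state();print(s['ee_pos'],s['joint_positions'])
E
```

```text
6.2 dxyz [-0.0136  0.0433 -0.074 ] rot [-0.1271 -0.5072 -0.0053]
[0.49363838 0.29668252 0.19400096] [ 0.38322355  0.67811781 -1.43598693  1.58588084  0.67578391  1.47671891
  0.23189929]
```

Call:
arm_command:
  xyz:
    - [0,0.01,0]
    - [0,0.02,-0.01]
    - [-0.01,0.03,-0.02]
    - [-0.014,0.04,-0.03]
    - [-0.014,0.043,-0.04]
    - [-0.014,0.043,-0.05]
    - [-0.014,0.043,-0.06]
    - [-0.014,0.043,-0.07]
    - [-0.014,0.043,-0.074]
    - [-0.014,0.043,-0.074]
  rot:
    - [-0.025,-0.1,0]
    - [-0.05,-0.2,0]
    - [-0.075,-0.3,0]
    - [-0.1,-0.4,0]
    - [-0.127,-0.507,-0.005]
    - [-0.127,-0.507,-0.005]
    - [-0.127,-0.507,-0.005]
    - [-0.127,-0.507,-0.005]
    - [-0.127,-0.507,-0.005]
    - [-0.127,-0.507,-0.005]

```text
time: 7.03
ee_pos: [0.481, 0.3403, 0.1213]
eef_rot: [0.125, 0.958, -0.031, 0.256]
ft_force: [-0.3, -0.3, -0.4]
width: 0.0872
grip_force: 0.0
```

```bash
python3 - <<'E'
from h import *
a=look('wrist',['pusher_mid','pusher_tip','gamebox_hole','lid_edge'])
rel([.48,.339,.008],pose(165.5,-30))
s=r.read_state();print(s['ee_pos'],s['joint_positions'])
E
```

```text
wrist pusher_mid 0.79 [0.478  0.3373 0.0099]
wrist pusher_tip 0.63 [0.586  0.3113 0.0098]
wrist gamebox_hole 0.96 [0.5347 0.0513 0.0482]
7.2833 dxyz [-0.0006 -0.0025 -0.1147] rot [-0.0045  0.0003  0.0018]
[0.48061184 0.34148495 0.12267965] [ 0.08408905  0.49447991 -1.25985     1.92163385  1.08829451  1.21105684
 -0.29941167]
```

Call:
arm_command:
  xyz:
    - [0,-0.003,-0.03]
    - [-0.001,-0.003,-0.06]
    - [-0.001,-0.003,-0.09]
    - [-0.001,-0.003,-0.105]
    - [-0.001,-0.003,-0.114]
    - [-0.001,-0.003,-0.114]
  rot:
    - [0,0,0.01]
    - [0,0,0.01]
    - [0,0,0.01]
    - [0,0,0.01]
    - [0,0,0.01]
    - [0,0,0.01]

```text
time: 7.78
ee_pos: [0.4787, 0.3381, 0.0069]
eef_rot: [0.118, 0.959, -0.03, 0.256]
ft_force: [0.0, -0.1, -0.4]
width: 0.0872
grip_force: 0.0
```

Call:
arm_command:
  xyz:
    - [0,0,0]
    - [0,0,0]
    - [0,0,0]
    - [0,0,0]
    - [0,0,0]
    - [0,0,0]
    - [0,0,0]
    - [0,0,0]
  rot:
    - [0,0,0]
    - [0,0,0]
    - [0,0,0]
    - [0,0,0]
    - [0,0,0]
    - [0,0,0]
    - [0,0,0]
    - [0,0,0]
  grip: 0
  squeeze: 40

```text
time: 8.45
ee_pos: [0.4792, 0.3385, 0.0084]
eef_rot: [0.118, 0.959, -0.03, 0.257]
ft_force: [0.5, -0.1, 0.2]
width: 0.042
grip_force: 0.0
```

```bash
python3 - <<'E'
from h import *
s=r.read_state();print(s['ee_pos'],s['joint_positions'],s['width'],s['grip_force'])
a=look('wrist',['pusher_mid','pusher_tip']);save(a,'w2')
a=look('top',['pusher_mid','pusher_tip'])
x=R.from_quat(s['eef_rot']).as_matrix();print(x.round(3))
E
```

```text
[0.4792343  0.33848439 0.00838187] [-0.05614608  0.65584285 -1.08880489  2.00146802  1.3054604   1.12565584
 -0.50372204] 0.04200260972706407 0.0
wrist pusher_mid 0.61 [0.481  0.3369 0.0099]
wrist pusher_tip 0.59 [0.585  0.3126 0.0107]
wrist pusher_tip 0.52 [ 0.6807 -0.3333  0.0025]
top pusher_mid 0.59 [0.4827 0.3421 0.0087]
top pusher_tip 0.6 [0.587  0.3076 0.0137]
[[-0.84   0.241  0.486]
 [ 0.211  0.97  -0.118]
 [-0.5    0.004 -0.866]]
```

Call:
arm_command:
  xyz:
    - [0,0,0]
    - [0,0,0]
    - [0,0,0]
    - [0,0,0]
    - [0,0,0]
    - [0,0,0]
    - [0,0,0]
  rot:
    - [0,0,0]
    - [0,0,0]
    - [0,0,0]
    - [0,0,0]
    - [0,0,0]
    - [0,0,0]
    - [0,0,0]

```text
time: 9.33
ee_pos: [0.4792, 0.3385, 0.0083]
eef_rot: [0.118, 0.959, -0.03, 0.257]
ft_force: [0.1, 0.1, 0.9]
width: 0.0194
grip_force: 40.0
```

```bash
python3 - <<'E'
from h import *
s=r.read_state()
d=np.radians(4.85);u=np.array([np.cos(d),np.sin(d),0]);ax=np.cos(np.radians(35))*u-np.array([0,0,np.sin(np.radians(35))])
hole=np.array([.5348,.0518,.0495])
# tip in tool frame: nominal pusher mid/tip on table
Rt=R.from_quat(s['eef_rot']);y=np.radians(-14.0);e=np.array([np.cos(y),np.sin(y),0])
mid=np.array([.4795,.3382,.010]);tt=Rt.inv().apply(mid+.110*e-s['ee_pos'])
print('tip tool',tt,s['width'],s['grip_force'],'dowel tool',Rt.inv().apply(e))
q=pose(184.85,5) # z tilted backwards 5deg
print('dowel then',q.apply(Rt.inv().apply(e)),ax)
for back in(.1,.02,0,-.034):
    rel(hole-back*ax-q.apply(tt),q)
rel(s['ee_pos']+[0,0,.15],Rt)
print(s['ee_pos'])
E
```

```text
tip tool [-0.09650664 -0.00026806  0.0536388 ] 0.01943738058405008 39.95896518230438 dowel tool [-8.66288097e-01 -6.51853559e-04  4.99544301e-01]
dowel then [ 0.81657448  0.06863315 -0.57314537] [ 0.81621904  0.06925719 -0.57357644]
9.3333 dxyz [-0.1171 -0.3011  0.1604] rot [0.0452 0.6114 0.3191]
9.3333 dxyz [-0.0518 -0.2955  0.1146] rot [0.0452 0.6114 0.3191]
9.3333 dxyz [-0.0355 -0.2942  0.1031] rot [0.0452 0.6114 0.3191]
9.3333 dxyz [-0.0078 -0.2918  0.0836] rot [0.0452 0.6114 0.3191]
9.3333 dxyz [0.   0.   0.15] rot [0. 0. 0.]
[0.47916308 0.33849254 0.00825803]
```

Call:
arm_command:
  xyz:
    - [0,0,0.035]
    - [-0.01,0,0.07]
    - [-0.03,0,0.11]
    - [-0.05,-0.01,0.14]
    - [-0.07,-0.035,0.16]
    - [-0.09,-0.065,0.17]
    - [-0.1,-0.1,0.17]
    - [-0.1,-0.135,0.17]
    - [-0.1,-0.17,0.17]
    - [-0.1,-0.205,0.17]
    - [-0.1,-0.24,0.16]
    - [-0.09,-0.27,0.15]
    - [-0.08,-0.29,0.14]
    - [-0.076,-0.298,0.132]
    - [-0.076,-0.298,0.132]
    - [-0.076,-0.298,0.132]
  rot:
    - [0,0,0]
    - [0,0,0]
    - [0,0,0]
    - [0.005,0.06,0.03]
    - [0.01,0.12,0.065]
    - [0.014,0.18,0.1]
    - [0.018,0.25,0.13]
    - [0.023,0.31,0.16]
    - [0.028,0.37,0.19]
    - [0.032,0.43,0.22]
    - [0.036,0.49,0.255]
    - [0.04,0.55,0.29]
    - [0.0452,0.6114,0.3191]
    - [0.0452,0.6114,0.3191]
    - [0.0452,0.6114,0.3191]
    - [0.0452,0.6114,0.3191]

```text
time: 10.67
ee_pos: [0.4028, 0.0362, 0.1387]
eef_rot: [-0.039, 0.998, -0.002, -0.045]
ft_force: [0.0, -0.1, -0.4]
width: 0.0198
grip_force: 40.0
```

```bash
cat > p.py <<'E'
from h import *
import sys
hole=np.array([.5348,.0518,.0495])
d=np.radians(4.85);ax=np.array([np.cos(d)*.8192,np.sin(d)*.8192,-.5736])
s=r.read_state();tt=np.array([-.0965,-.0003,.0536]);dt=np.array([-.8663,-.0007,.4995])
Rt=R.from_quat(s['eef_rot']);tip=s['ee_pos']+Rt.apply(tt)
print(s['time'],'predicted tip',tip,'dir',Rt.apply(dt),ax,'depth',(tip-hole)@ax,'lat',(tip-hole)-((tip-hole)@ax)*ax,'F',s['ft_force'],s['width'],s['joint_positions'].round(2) if hasattr(s['joint_positions'],'round') else s['joint_positions'])
for c in('wrist','top'):
    a=look(c,['pusher_tip','gamebox_hole','pusher_mid']);save(a,sys.argv[1]+c)
E
python3 p.py a
python3 - <<'E'
import cv2
a=cv2.imread('pics/atop.png')[140:240,240:373]
b=cv2.imread('pics/awrist.png')
a=cv2.resize(a,(532,400),interpolation=cv2.INTER_CUBIC)
import numpy as np
cv2.imwrite('pics/a.png',cv2.resize(np.hstack([a,b]),(800,273)))
cv2.imwrite('pics/a2.png',cv2.resize(a,(798,600),interpolation=cv2.INTER_CUBIC))
E
```

```text
10.6667 predicted tip [0.4937722  0.04301032 0.07656191] dir [ 0.81516851  0.0633688  -0.57572661] [ 0.81626682  0.06926124 -0.5736    ] depth -0.04962112559217909 lat [-0.00052372 -0.00535286 -0.00140077] F [ 0.03843453 -0.07231824 -0.3611652 ] 0.01978098499800237 [ 0.66  0.04 -0.85  2.01  0.02  1.2   1.45]
wrist pusher_tip 0.78 [0.4972 0.045  0.075 ]
wrist gamebox_hole 0.86 [0.5338 0.0529 0.0465]
wrist pusher_mid 0.69 [0.401  0.0342 0.1375]
top gamebox_hole 0.24 [ 0.4327 -0.3285  0.0021]
```

View pics/a2.png

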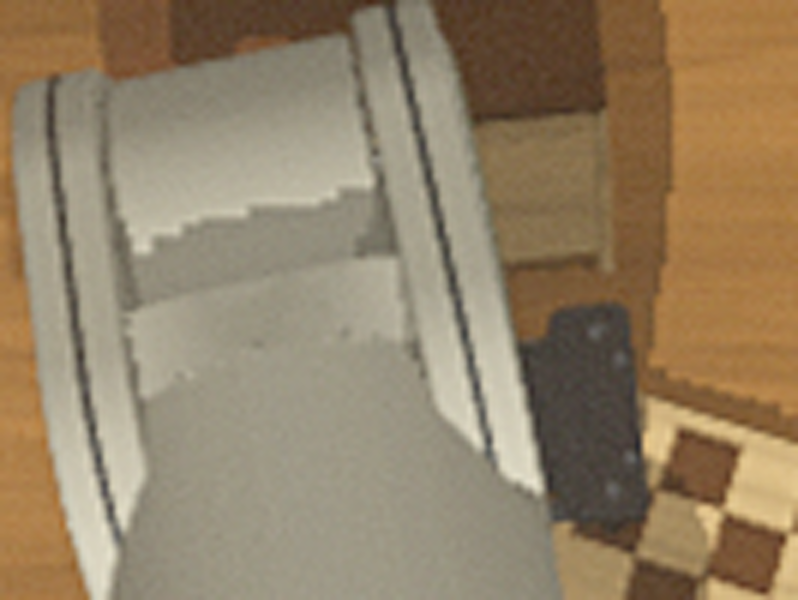

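The top view is blocked by the arm, so I'll use the wrist view.

```bash
python3 p.py b; python3 - <<'E'
import cv2
a=cv2.imread('pics/bwrist.png')
cv2.imwrite('pics/b2.png',cv2.resize(a,(800,500),interpolation=cv2.INTER_CUBIC))
E
```

```text
11.0667 predicted tip [0.49442431 0.04886766 0.07886494] dir [ 0.81696279  0.06966519 -0.57244649] [ 0.81626682  0.06926124 -0.5736    ] depth -0.05000416462582991 lat [0.00044105 0.00053101 0.00068256] F [-0.10693117  0.21737098  0.30690357] 0.01928517544045962 [ 0.66  0.03 -0.86  2.    0.02  1.2   1.45]
wrist pusher_tip 0.64 [0.4967 0.0515 0.0783]
wrist gamebox_hole 0.68 [0.531  0.0507 0.0505]
wrist gamebox_hole 0.49 [0.4058 0.0385 0.1409]
wrist pusher_mid 0.66 [0.4034 0.0372 0.1403]
```

View pics/b2.png

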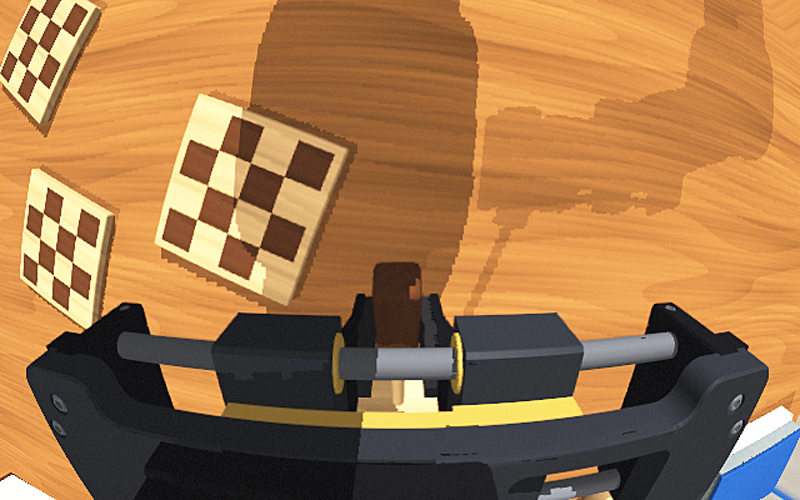

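The picture shows the grip held centrally between the pads at about (397,300), pointing forward; the tip and hole are hidden behind the gripper. From the kinematics, the predicted tip is within 1 mm of the hole axis, so I'll insert gently.

Call:
arm_command:
  xyz:
    - [0.008,0.0,-0.006]
    - [0.016,0.001,-0.012]
    - [0.024,0.0015,-0.018]
    - [0.03,0.002,-0.022]
    - [0.036,0.0025,-0.026]
    - [0.041,0.003,-0.0295]
    - [0.045,0.0035,-0.0322]
    - [0.049,0.0038,-0.035]
    - [0.049,0.0038,-0.035]
  rot:
    - [0,0,0]
    - [0,0,0]
    - [0,0,0]
    - [0,0,0]
    - [0,0,0]
    - [0,0,0]
    - [0,0,0]
    - [0,0,0]
    - [0,0,0]

```text
time: 12.22
ee_pos: [0.4525, 0.0444, 0.1048]
eef_rot: [-0.042, 0.998, -0.002, -0.044]
ft_force: [-0.1, 0.3, -0.4]
width: 0.0197
grip_force: 40.0
```

```bash
python3 p.py c
```

```text
12.2167 predicted tip [0.54366093 0.05183299 0.04299678] dir [ 0.81639182  0.06879224 -0.5733659 ] [ 0.81626682  0.06926124 -0.5736    ] depth 0.010965413316618348 lat [-8.97753888e-05 -7.26489111e-04 -2.13459313e-04] F [-0.05585154  0.32313956 -0.39449374] 0.019721354008845685 [ 0.58  0.23 -0.84  1.93  0.17  1.15  1.33]
wrist pusher_tip 0.97 [0.5454 0.052  0.0446]
wrist pusher_tip 0.44 [0.4478 0.0426 0.0982]
wrist gamebox_hole 0.56 [0.5324 0.0523 0.0508]
wrist pusher_mid 0.95 [0.4521 0.0391 0.1074]
```

It is 11 mm into the hole with no contact force, so I'll keep pushing to the catch.

Call:
arm_command:
  xyz:
    - [0.004,0.0003,-0.0028]
    - [0.008,0.0007,-0.0056]
    - [0.011,0.001,-0.0077]
    - [0.014,0.0012,-0.0098]
    - [0.017,0.0014,-0.0119]
    - [0.0196,0.0016,-0.0138]
    - [0.0196,0.0016,-0.0138]
    - [0.0196,0.0016,-0.0138]
    - [0.0196,0.0016,-0.0138]
  rot:
    - [0,0,0]
    - [0,0,0]
    - [0,0,0]
    - [0,0,0]
    - [0,0,0]
    - [0,0,0]
    - [0,0,0]
    - [0,0,0]
    - [0,0,0]

```text
time: 13.37
ee_pos: [0.4714, 0.0459, 0.0914]
eef_rot: [-0.042, 0.998, -0.002, -0.044]
ft_force: [-5.3, -1.2, 5.5]
width: 0.0196
grip_force: 40.0
```

```bash
python3 p.py d; python3 - <<'E'
from h import *
a=look('scene',['lid_edge','pawn']);save(a,'s1')
E
```

```text
13.3667 predicted tip [0.56251101 0.05330272 0.02952493] dir [ 0.81610157  0.06849974 -0.57381395] [ 0.81626682  0.06926124 -0.5736    ] depth 0.03418135348968288 lat [-0.0001901  -0.00086472 -0.00036864] F [-5.29937175 -1.16978581  5.50187247] 0.019625257269468194 [ 0.55  0.29 -0.83  1.89  0.22  1.14  1.29]
wrist pusher_tip 0.79 [0.5653 0.0542 0.0352]
wrist gamebox_hole 0.75 [0.5316 0.0517 0.0495]
wrist pusher_mid 0.65 [0.4719 0.0459 0.0921]
scene lid_edge 0.3 [ 0.6818 -0.3342 -0.0019]
```

Call:
arm_command:
  xyz:
    - [0,0,0]
    - [0,0,0]
    - [0,0,0]
    - [0,0,0]
    - [0,0,0]
    - [0,0,0]
    - [0,0,0]
    - [0,0,0]
  rot:
    - [0,0,0]
    - [0,0,0]
    - [0,0,0]
    - [0,0,0]
    - [0,0,0]
    - [0,0,0]
    - [0,0,0]
    - [0,0,0]

```text
time: 14.58
ee_pos: [0.4714, 0.0459, 0.0915]
eef_rot: [-0.042, 0.998, -0.002, -0.044]
ft_force: [-6.0, 0.2, 4.0]
width: 0.0196
grip_force: 40.0
```

```bash
python3 - <<'E'
from h import *
a=look('scene',['lid_edge','pawn']);save(a,'s2')
E
```

```text
scene lid_edge 0.8 [0.7692 0.0766 0.236 ]
```

View pics/s2.png

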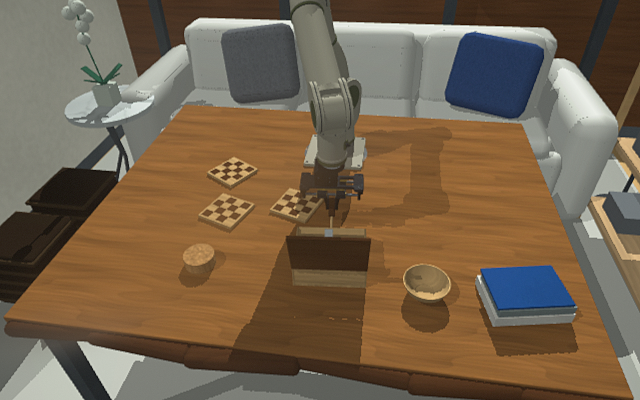

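The lid stands open, with its edge at about (328,238). Now I'll retract along the hole axis and lay the pusher back down where it was.

Call:
arm_command:
  xyz:
    - [-0.016,-0.0014,0.0115]
    - [-0.033,-0.0028,0.023]
    - [-0.05,-0.0042,0.035]
    - [-0.068,-0.0055,0.048]
    - [-0.084,-0.007,0.06]
    - [-0.09,0.02,0.075]
    - [-0.09,0.055,0.085]
    - [-0.09,0.09,0.085]
    - [-0.09,0.125,0.085]
    - [-0.09,0.16,0.085]
    - [-0.085,0.195,0.085]
    - [-0.07,0.225,0.085]
    - [-0.05,0.26,0.08]
    - [-0.03,0.28,0.06]
    - [-0.01,0.29,0.035]
    - [0.008,0.293,0.005]
    - [0.008,0.293,-0.02]
    - [0.008,0.293,-0.045]
    - [0.008,0.293,-0.06]
    - [0.008,0.293,-0.07]
  rot:
    - [0,0,0]
    - [0,0,0]
    - [0,0,0]
    - [0,0,0]
    - [0,0,0]
    - [-0.004,-0.06,-0.03]
    - [-0.01,-0.12,-0.065]
    - [-0.014,-0.18,-0.1]
    - [-0.018,-0.25,-0.13]
    - [-0.023,-0.31,-0.16]
    - [-0.028,-0.37,-0.19]
    - [-0.032,-0.43,-0.22]
    - [-0.036,-0.49,-0.255]
    - [-0.04,-0.55,-0.29]
    - [-0.0452,-0.6114,-0.3191]
    - [-0.0452,-0.6114,-0.3191]
    - [-0.0452,-0.6114,-0.3191]
    - [-0.0452,-0.6114,-0.3191]
    - [-0.0452,-0.6114,-0.3191]
    - [-0.0452,-0.6114,-0.3191]

```text
time: 16.4
ee_pos: [0.4112, 0.2589, 0.1326]
eef_rot: [0.114, 0.959, -0.018, 0.258]
ft_force: [-0.5, -1.3, -0.4]
width: 0.0194
grip_force: 40.0
```

```bash
python3 - <<'E'
from h import *
b=look('top',['pawn','*pawn','pusher_mid','pusher_tip']);save(b,'t1')
s=r.read_state();print(s['time'],s['ee_pos'],s['width'],s['ft_force'])
Rt=R.from_quat(s['eef_rot']);print(Rt.apply([-.8663,-.0007,.4995]), s['ee_pos']+Rt.apply([-.0965,-.0003,.0536]))
rel([.4792,.3385,.0087],R.from_quat([0.118, 0.959, -0.03, 0.257]))
E
```

```text
top pawn 0.54 [0.663  0.0493 0.0105]
top pusher_mid 0.52 [0.4151 0.2575 0.133 ]
top pusher_mid 0.45 [0.6641 0.0483 0.0116]
top pusher_mid 0.42 [ 0.433  -0.3316  0.0019]
top pusher_tip 0.61 [0.5179 0.2272 0.1369]
16.65 [0.41191251 0.26037434 0.1340669 ] 0.019884838132092932 [ 0.12053896  0.60735635 -0.21121609]
[ 9.73512537e-01 -2.28582040e-01 -1.46680593e-04] [0.5193015  0.23488203 0.13581222]
16.65 dxyz [ 0.0673  0.0781 -0.1254] rot [-0.023   0.0052 -0.0141]
```

```bash
python3 -c "
from h import *
s=r.read_state();print(s['joint_positions'],s['time'])"
```

```text
[ 0.74948598 -0.49898332 -1.46811998  2.17485187 -0.11014725  0.70381926
  0.62049125] 16.65
```

Call:
arm_command:
  xyz:
    - [0.02,0.02,-0.01]
    - [0.04,0.045,-0.02]
    - [0.067,0.078,-0.05]
    - [0.067,0.078,-0.08]
    - [0.067,0.078,-0.1]
    - [0.067,0.078,-0.1]
    - [0.067,0.078,-0.1]
  rot:
    - [0,0,0]
    - [0,0,0]
    - [0,0,0]
    - [0,0,0]
    - [0,0,0]
    - [0,0,0]
    - [0,0,0]

```text
time: 17.23
ee_pos: [0.4126, 0.26, 0.1253]
eef_rot: [0.111, 0.96, -0.006, 0.259]
ft_force: [-1.2, 0.3, -0.5]
width: 0.0197
grip_force: 40.0
```

```bash
python3 - <<'E'
from h import *
s=r.read_state();print(s['time'],s['ee_pos'],s['joint_positions'])
Rt=R.from_quat(s['eef_rot']);print(Rt.apply([-.8663,-.0007,.4995]), s['ee_pos']+Rt.apply([-.0965,-.0003,.0536]))
rel([.4792,.3385,.0087],R.from_quat([0.118, 0.959, -0.03, 0.257]))
E
```

```text
17.2333 [0.41260345 0.26004656 0.12534599] [ 0.75361711 -0.49901268 -1.46836564  2.1984666  -0.14024936  0.66122584
  0.64907436]
[ 0.97612249 -0.21715988 -0.0017038 ] [0.52027856 0.23577905 0.12691364]
17.2333 dxyz [ 0.0666  0.0785 -0.1166] rot [-0.043   0.0081 -0.0258]
```

Call:
arm_command:
  xyz:
    - [0,0,0.03]
    - [0,0,0.06]
    - [0.01,0,0.09]
    - [0.03,0.01,0.1]
    - [0.05,0.02,0.1]
    - [0.07,0.03,0.1]
    - [0.09,0.04,0.1]
    - [0.09,0.04,0.1]
    - [0.09,0.04,0.1]
  rot:
    - [0.02,0.09,0]
    - [0.045,0.18,0]
    - [0.07,0.27,0]
    - [0.09,0.36,0]
    - [0.11,0.45,0]
    - [0.127,0.507,0]
    - [0.127,0.507,0]
    - [0.127,0.507,0]
    - [0.127,0.507,0]

```text
time: 17.98
ee_pos: [0.5068, 0.3001, 0.2239]
eef_rot: [0.125, 0.992, 0.027, 0.0]
ft_force: [0.4, -0.9, 0.3]
width: 0.0195
grip_force: 40.0
```

```bash
python3 - <<'E'
from h import *
s=r.read_state();print(s['time'],s['ee_pos'],s['joint_positions'])
rel([.4806,.3400,.12],R.from_quat([0.118, 0.959, -0.03, 0.257]))
E
```

```text
17.9833 [0.5068059  0.30010347 0.22387892] [ 0.32775042  0.48526723 -1.21212253  1.54607822  0.42956014  1.38143887
  0.41286026]
17.9833 dxyz [-0.0262  0.0399 -0.1039] rot [-0.1777 -0.5009 -0.0085]
```

Good posture now; tilt and descend as the first time.

Call:
arm_command:
  xyz:
    - [0,0.01,-0.01]
    - [-0.005,0.02,-0.02]
    - [-0.01,0.03,-0.04]
    - [-0.02,0.035,-0.055]
    - [-0.026,0.04,-0.07]
    - [-0.026,0.04,-0.09]
    - [-0.026,0.04,-0.104]
    - [-0.026,0.04,-0.13]
    - [-0.027,0.039,-0.16]
    - [-0.027,0.039,-0.18]
    - [-0.027,0.039,-0.195]
    - [-0.027,0.039,-0.195]
    - [-0.027,0.039,-0.195]
  rot:
    - [-0.035,-0.1,0]
    - [-0.07,-0.2,0]
    - [-0.106,-0.3,0]
    - [-0.142,-0.4,-0.006]
    - [-0.1777,-0.5009,-0.0085]
    - [-0.1777,-0.5009,-0.0085]
    - [-0.1777,-0.5009,-0.0085]
    - [-0.1777,-0.5009,-0.0085]
    - [-0.1777,-0.5009,-0.0085]
    - [-0.1777,-0.5009,-0.0085]
    - [-0.1777,-0.5009,-0.0085]
    - [-0.1777,-0.5009,-0.0085]
    - [-0.1777,-0.5009,-0.0085]

```text
time: 19.07
ee_pos: [0.4758, 0.3399, 0.0308]
eef_rot: [0.115, 0.959, -0.031, 0.258]
ft_force: [-0.4, 0.3, 0.5]
width: 0.0196
grip_force: 40.0
```

```bash
python3 - <<'E'
from h import *
s=r.read_state();print(s['time'],s['ee_pos'],s['ft_force'],s['joint_positions'])
Rt=R.from_quat(s['eef_rot']);print(Rt.apply([-.8663,-.0007,.4995]), s['ee_pos']+Rt.apply([-.0965,-.0003,.0536]))
rel([.4792,.3385,.0087],R.from_quat([0.118, 0.959, -0.03, 0.257]))
E
```

```text
19.0667 [0.4757793  0.33992073 0.03075371] [-0.4415395   0.34482672  0.52833853] [-0.16200502  0.5125681  -0.95258567  2.00169934  1.15842517  1.03436392
 -0.43193964]
[ 0.97162237 -0.23646345  0.00338147] [0.58296241 0.31360542 0.0328949 ]
19.0667 dxyz [ 0.0034 -0.0014 -0.0221] rot [ 0.0033  0.0024 -0.006 ]
```

Call:
arm_command:
  xyz:
    - [0,0,-0.008]
    - [0,0,-0.015]
    - [0,0,-0.0195]
    - [0,0,-0.022]
    - [0,0,-0.022]
    - [0,0,-0.022]
  rot:
    - [0.003,0.003,0]
    - [0.003,0.003,0]
    - [0.003,0.003,0]
    - [0.003,0.003,0]
    - [0.003,0.003,0]
    - [0.003,0.003,0]

```text
time: 19.57
ee_pos: [0.4766, 0.3401, 0.0097]
eef_rot: [0.116, 0.959, -0.029, 0.258]
ft_force: [0.0, 0.7, -1.5]
width: 0.0194
grip_force: 40.0
```

Call:
arm_command:
  xyz:
    - [0,0,0]
    - [0,0,0]
    - [0,0,0]
    - [0,0,0]
    - [0,0,0]
    - [0,0,0]
  rot:
    - [0,0,0]
    - [0,0,0]
    - [0,0,0]
    - [0,0,0]
    - [0,0,0]
    - [0,0,0]
  grip: 0.7

```text
time: 20.07
ee_pos: [0.4766, 0.3401, 0.0097]
eef_rot: [0.116, 0.959, -0.029, 0.258]
ft_force: [-0.5, -0.0, 0.1]
width: 0.0519
grip_force: 0.0
```

```bash
python3 - <<'E'
from h import *
s=r.read_state();print(s['time'],s['ee_pos'],s['width'])
a=look('wrist',['pusher_mid','pusher_tip','pawn'])
a=look('top',['pusher_mid','pusher_tip','pawn'])
E
```

```text
20.0667 [0.47660245 0.34014041 0.00973412] 0.051904223932840395
wrist pusher_mid 0.92 [0.4749 0.3376 0.0091]
wrist pusher_tip 0.58 [0.5801 0.3127 0.0095]
top pusher_mid 0.78 [0.4805 0.3371 0.0075]
top pusher_mid 0.47 [0.6579 0.0481 0.0113]
top pusher_mid 0.36 [ 0.6823 -0.3338  0.0015]
top pusher_tip 0.49 [0.5827 0.3109 0.0106]
top pawn 0.46 [0.6618 0.0483 0.0113]
```

```bash
python3 - <<'E'
from h import *
rel([.6,.05,.2],pose(184.85,0))
E
```

```text
20.4667 dxyz [ 0.1234 -0.2901  0.1903] rot [0.0364 0.5255 0.3171]
```

Call:
arm_command:
  xyz:
    - [0,0,0.03]
    - [0,0,0.065]
    - [0,0,0.1]
    - [0,0,0.14]
    - [0,0,0.18]
    - [0.02,-0.03,0.2]
    - [0.03,-0.065,0.2]
    - [0.04,-0.1,0.2]
    - [0.05,-0.135,0.2]
    - [0.06,-0.17,0.2]
    - [0.07,-0.2,0.2]
    - [0.085,-0.235,0.2]
    - [0.1,-0.27,0.2]
    - [0.123,-0.29,0.2]
    - [0.15,-0.292,0.19]
    - [0.165,-0.292,0.17]
    - [0.165,-0.292,0.17]
    - [0.165,-0.292,0.17]
    - [0.165,-0.292,0.17]
  rot:
    - [0,0,0]
    - [0,0,0]
    - [0,0,0]
    - [0.004,0.06,0.04]
    - [0.008,0.12,0.075]
    - [0.012,0.18,0.11]
    - [0.016,0.24,0.145]
    - [0.02,0.3,0.18]
    - [0.024,0.36,0.215]
    - [0.029,0.42,0.25]
    - [0.033,0.47,0.285]
    - [0.0364,0.5255,0.3171]
    - [0.0364,0.5255,0.3171]
    - [0.0364,0.5255,0.3171]
    - [0.0364,0.5255,0.3171]
    - [0.0364,0.5255,0.3171]
    - [0.0364,0.5255,0.3171]
    - [0.0364,0.5255,0.3171]
    - [0.0364,0.5255,0.3171]
  grip: 1

```text
time: 22.05
ee_pos: [0.6411, 0.0489, 0.1801]
eef_rot: [-0.043, 0.999, 0.0, -0.0]
ft_force: [0.2, 0.4, 0.6]
width: 0.0872
grip_force: 0.0
```

```bash
python3 - <<'E'
from h import *
a=look('scene',['pusher_mid','pusher_tip','lid_edge','pawn'])
a=look('wrist',['pawn','*pawn','board']);save(a,'w5')
s=r.read_state();print(s['ee_pos'],s['joint_positions'],s['width'])
rel([.662,.0485,.036],pose(184.85,0))
E
```

```text
scene pusher_mid 0.46 [0.7699 0.0757 0.2339]
scene pusher_mid 0.43 [0.4765 0.3368 0.0091]
scene pusher_tip 0.47 [0.5794 0.3156 0.0089]
scene lid_edge 0.97 [0.7703 0.0774 0.2358]
wrist pawn 0.91 [0.6588 0.0501 0.0096]
wrist *pawn 0.66 [0.6557 0.0484 0.057 ]
wrist board 0.72 [ 0.4341 -0.3308 -0.003 ]
wrist board 0.52 [0.5835 0.3138 0.0086]
[0.64151004 0.04802611 0.17993257] [ 0.58316841  0.62734713 -1.07538897  1.4244686   0.55079043  1.41191655
  1.15955214] 0.08673011685325868
22.5 dxyz [ 0.0205  0.0005 -0.1439] rot [0.0003 0.0004 0.0001]
```

View pics/w5.png

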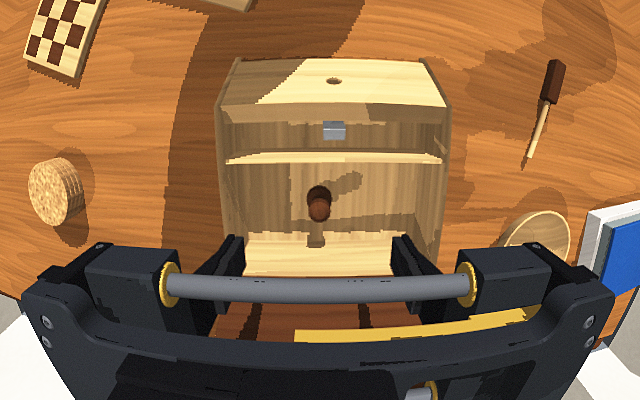

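The pawn stands at pixel (319,205) in the open compartment, between the fingers, and the pusher lies flat at the right (548,100). I'll descend onto it.

Call:
arm_command:
  xyz:
    - [0.01,0.001,-0.02]
    - [0.019,0.001,-0.045]
    - [0.019,0.001,-0.07]
    - [0.019,0.001,-0.09]
    - [0.019,0.001,-0.11]
    - [0.019,0.001,-0.13]
    - [0.019,0.001,-0.143]
    - [0.019,0.001,-0.143]
    - [0.019,0.001,-0.143]
  rot:
    - [0,0,0]
    - [0,0,0]
    - [0,0,0]
    - [0,0,0]
    - [0,0,0]
    - [0,0,0]
    - [0,0,0]
    - [0,0,0]
    - [0,0,0]

```text
time: 23.25
ee_pos: [0.6605, 0.0492, 0.0367]
eef_rot: [-0.042, 0.999, 0.0, -0.0]
ft_force: [-0.6, -0.7, 0.4]
width: 0.0867
grip_force: 0.0
```

Call:
arm_command:
  xyz:
    - [0,0,0]
    - [0,0,0]
    - [0,0,0]
    - [0,0,0]
    - [0,0,0]
    - [0,0,0]
    - [0,0,0]
    - [0,0,0]
    - [0,0,0]
    - [0,0,0]
    - [0,0,0]
    - [0,0,0]
    - [0,0,0]
    - [0,0,0]
    - [0,0,0]
  rot:
    - [0,0,0]
    - [0,0,0]
    - [0,0,0]
    - [0,0,0]
    - [0,0,0]
    - [0,0,0]
    - [0,0,0]
    - [0,0,0]
    - [0,0,0]
    - [0,0,0]
    - [0,0,0]
    - [0,0,0]
    - [0,0,0]
    - [0,0,0]
    - [0,0,0]
  grip: 0
  squeeze: 20

```text
time: 24.5
ee_pos: [0.6606, 0.0491, 0.0366]
eef_rot: [-0.042, 0.999, 0.0, -0.0]
ft_force: [0.1, -0.9, -0.1]
width: 0.021
grip_force: 20.0
```

```bash
python3 - <<'E'
from h import *
s=r.read_state();print(s['ee_pos'],s['width'],s['grip_force'],s['ft_force'])
rel([.433,-.329,.12],pose(184.85,0))
rel([.433,-.329,.12],pose(160,0))
E
```

```text
[0.66056572 0.04908344 0.03664028] 0.021005459084135647 19.999937058601063 [ 0.07328673 -0.92258373 -0.10213616]
24.5 dxyz [-0.2276 -0.3781  0.0834] rot [-0.     -0.      0.0001]
24.5 dxyz [-0.2276 -0.3781  0.0834] rot [-0.     -0.     -0.4336]
```

Call:
arm_command:
  xyz:
    - [0,0,0.02]
    - [0,0,0.045]
    - [0,0,0.075]
    - [0,0,0.105]
    - [0,0,0.13]
    - [-0.02,-0.025,0.135]
    - [-0.038,-0.055,0.135]
    - [-0.055,-0.085,0.135]
    - [-0.075,-0.115,0.135]
    - [-0.092,-0.145,0.135]
    - [-0.11,-0.175,0.135]
    - [-0.128,-0.205,0.135]
    - [-0.145,-0.235,0.135]
    - [-0.163,-0.265,0.135]
    - [-0.18,-0.295,0.13]
    - [-0.197,-0.325,0.12]
    - [-0.212,-0.35,0.11]
    - [-0.222,-0.37,0.1]
    - [-0.228,-0.379,0.09]
    - [-0.228,-0.379,0.08]
  rot:
    - [0,0,0]
    - [0,0,0]
    - [0,0,0]
    - [0,0,0]
    - [0,0,0]
    - [0,0,-0.03]
    - [0,0,-0.07]
    - [0,0,-0.11]
    - [0,0,-0.15]
    - [0,0,-0.19]
    - [0,0,-0.23]
    - [0,0,-0.27]
    - [0,0,-0.31]
    - [0,0,-0.35]
    - [0,0,-0.39]
    - [0,0,-0.43]
    - [0,0,-0.43]
    - [0,0,-0.43]
    - [0,0,-0.43]
    - [0,0,-0.43]

```text
time: 26.17
ee_pos: [0.4311, -0.3321, 0.1158]
eef_rot: [0.174, 0.985, -0.0, -0.0]
ft_force: [-0.0, -0.3, 0.1]
width: 0.0208
grip_force: 20.0
```

Call:
arm_command:
  xyz:
    - [0,0,0]
    - [0,0,0]
    - [0,0,0]
  rot:
    - [0,0,0]
    - [0,0,0]
    - [0,0,0]

```text
time: 26.42
ee_pos: [0.434, -0.3281, 0.1172]
eef_rot: [0.17, 0.985, 0.0, 0.0]
ft_force: [0.6, -0.4, 0.1]
width: 0.021
grip_force: 20.0
```

```bash
python3 - <<'E'
from h import *
s=r.read_state();print(s['ee_pos'],s['width'],s['grip_force'],s['joint_positions'])
a=look('wrist',['board','pawn']);save(a,'w6')
a=look('top',['board','pawn'])
a=look('scene',['board','pawn']);save(a,'s6')
rel([.433,-.330,.0415],pose(160,0))
E
```

```text
[ 0.43404474 -0.32807099  0.11724287] 0.021046324168629015 20.000029178336263 [ 1.40909274  0.42337167 -1.0191702   1.7652629   0.38884308  1.17202785
  1.50303547]
wrist board 0.94 [ 0.4323 -0.3285 -0.003 ]
wrist board 0.64 [ 0.3696 -0.093  -0.0043]
wrist pawn 0.68 [ 0.4331 -0.3274  0.0873]
top board 0.91 [ 0.1984 -0.3819  0.0004]
top board 0.73 [ 0.3706 -0.0955 -0.0011]
top board 0.66 [ 0.4298 -0.3284 -0.0013]
top board 0.66 [0.5802 0.3087 0.0098]
top pawn 0.74 [0.4757 0.3422 0.0047]
scene board 0.93 [ 0.4314 -0.3265  0.0012]
scene board 0.74 [ 0.2047 -0.3829 -0.0062]
scene board 0.69 [ 0.3677 -0.0871 -0.005 ]
scene board 0.68 [ 0.4797  0.3441 -0.0023]
scene pawn 0.63 [ 0.433  -0.3313  0.0898]
26.8667 dxyz [ 0.0004 -0.0001 -0.0753] rot [ 0.0002  0.0001 -0.0037]
```

View pics/w6.png

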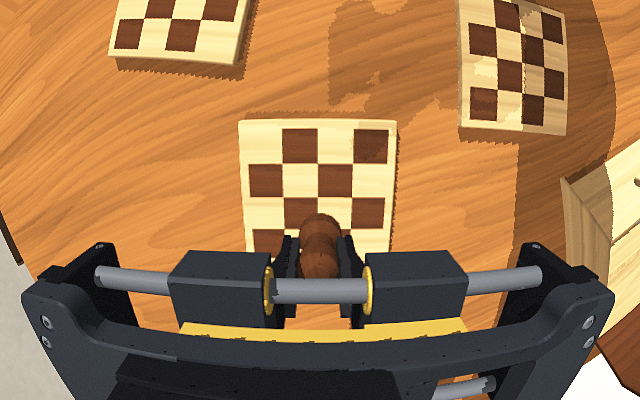

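The pawn, at about (320,240), hangs upright over the farthest board, at (320,185). I'll lower it.

Call:
arm_command:
  xyz:
    - [0,0,-0.02]
    - [0,0,-0.04]
    - [0,0,-0.055]
    - [0,0,-0.065]
    - [0,0,-0.071]
    - [0,0,-0.074]
    - [0,0,-0.0758]
    - [0,0,-0.0758]
    - [0,0,-0.0758]
    - [0,0,-0.0758]
  rot:
    - [0,0,0]
    - [0,0,0]
    - [0,0,0]
    - [0,0,0]
    - [0,0,0]
    - [0,0,0]
    - [0,0,0]
    - [0,0,0]
    - [0,0,0]
    - [0,0,0]

```text
time: 27.7
ee_pos: [0.4329, -0.3301, 0.0415]
eef_rot: [0.172, 0.985, -0.0, 0.0]
ft_force: [-0.6, -0.3, -0.2]
width: 0.0206
grip_force: 20.0
```

```bash
python3 - <<'E'
from h import *
s=r.read_state();print(s['ee_pos'],s['width'],s['ft_force'])
a=look('wrist',['pawn'])
E
```

```text
[ 0.43291701 -0.33012669  0.04146313] 0.02063607555587829 [-0.58746978 -0.32657032 -0.15941072]
wrist pawn 0.96 [ 0.4345 -0.3295  0.0114]
```

Call:
arm_command:
  xyz:
    - [0,0,-0.0005]
    - [0,0,-0.001]
    - [0,0,-0.001]
    - [0,0,-0.001]
  rot:
    - [0,0,0]
    - [0,0,0]
    - [0,0,0]
    - [0,0,0]

```text
time: 28.13
ee_pos: [0.433, -0.3301, 0.0403]
eef_rot: [0.172, 0.985, -0.0, 0.0]
ft_force: [0.4, -0.2, 4.7]
width: 0.0206
grip_force: 20.0
```

Call:
arm_command:
  xyz:
    - [0,0,0]
    - [0,0,0]
    - [0,0,0]
    - [0,0,0]
    - [0,0,0]
    - [0,0,0]
    - [0,0,0]
    - [0,0,0]
    - [0,0,0]
    - [0,0,0.02]
    - [0,0,0.05]
    - [0,0,0.09]
    - [0,0,0.13]
    - [0,0,0.15]
    - [0,0,0.15]
    - [0,0,0.15]
  rot:
    - [0,0,0]
    - [0,0,0]
    - [0,0,0]
    - [0,0,0]
    - [0,0,0]
    - [0,0,0]
    - [0,0,0]
    - [0,0,0]
    - [0,0,0]
    - [0,0,0]
    - [0,0,0]
    - [0,0,0]
    - [0,0,0]
    - [0,0,0]
    - [0,0,0]
    - [0,0,0]
  grip: 1

```text
time: 29.47
ee_pos: [0.433, -0.3303, 0.1909]
eef_rot: [0.172, 0.985, -0.001, 0.001]
ft_force: [-0.9, 0.7, -0.7]
width: 0.0872
grip_force: 0.0
```

```bash
python3 - <<'E'
from h import *
s=r.read_state();print(s['time'],s['ee_pos'],s['width'],s['ft_force'])
a=look('wrist',['pawn','*pawn','board'])
a=look('scene',['pawn','*pawn','lid_edge','pusher_mid','coasters','basket']);
b=r.camera('wrist')
cv2.imwrite('pics/f.png',np.hstack([cv2.resize(x[:,:,::-1],(400,250)) for x in(a,b)]))
E
```

```text
29.4667 [ 0.43298843 -0.33033077  0.19092419] 0.08715815045352458 [-0.87182264  0.73116165 -0.70432479]
wrist pawn 0.79 [ 0.4298 -0.3304  0.009 ]
wrist *pawn 0.77 [ 0.427  -0.328   0.0639]
wrist *pawn 0.66 [ 0.4269 -0.3295  0.0085]
wrist board 0.9 [ 0.431  -0.3295 -0.0029]
wrist board 0.85 [ 0.3667 -0.0933 -0.0026]
wrist board 0.19 [ 0.6787 -0.3326 -0.    ]
scene pawn 0.46 [ 0.433  -0.3337  0.0109]
scene *pawn 0.27 [0.7521 0.0719 0.1715]
scene lid_edge 0.79 [0.7693 0.0756 0.2342]
scene pusher_mid 0.71 [0.4771 0.3381 0.0118]
scene pusher_mid 0.66 [ 0.6226  0.0617 -0.0033]
scene coasters 0.7 [ 0.6804 -0.3295 -0.0023]
scene basket 0.81 [ 7.027e-01  3.367e-01 -3.000e-04]
```

View pics/f.png

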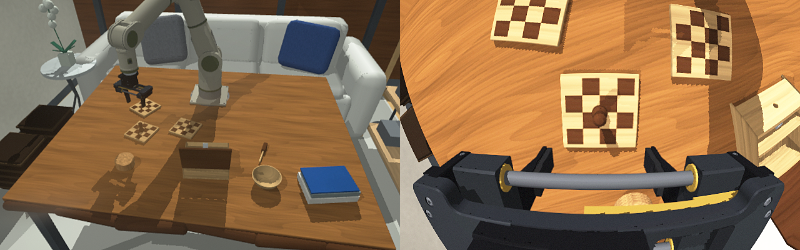

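The pawn stands upright near the middle of the farthest board (right picture, (600,117)). The lid is open and the pusher lies flat, so I'm handing in.

```bash
python3 -c "
from bench import r
print(r.close_job())"
```

```text
the job is handed in; nothing more can be done
None
```

I handed the job in at about 30 s: the lid was open, the pusher flat on the table, the pawn upright near the middle of the farthest board, and the coasters and bowl undisturbed in the last camera check; no verdict came back.

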